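# Set the rig's throttle valve: close, back off two turns, hold

### The arm

A 6-joint arm with a two-finger parallel gripper is mounted at the origin on the work surface. World frame = base frame: x ahead of the robot, y to its left, z up, the work surface at z = 0. Lengths are in m, angles in rad, forces in N, time in s.
With the tool pointing down it reaches from about 0.375 to 0.975 m from the base axis. Payload 3.8 kg.
Tool frame: the origin (TCP) lies at the very end of the fingers, on their centre line; the grasp point (between the pads) lies 19 mm behind it; z points along the fingers, y is the line along which they close (so a half turn about z gives the same grasp; the last joint's range is limited). The gripper opens to 85 mm and grips with 20 to 120 N. Pads are 22 mm wide; open, the fingers measure 114 mm over their backs; the gripper's body (76 mm by 85 mm) begins 54 mm behind the grasp point. The pads swing forward as they close: fully open they stand 13 mm farther back than shut.
Start: joints at [1.251, 0.264, 1.604, -0, 1.274, -0.037], TCP at [0.188, 0.648, 0.231] pointing down, gripper open.
Joint ranges: [-2.63, 2.63], [-0.94, 2.18], [0.31, 2.57], [-1.31, 4.45], [0, 2.66], [-2.55, 2.55]. Speed limits (rad/s): [2.57, 2.57, 3.14, 3.14, 3.14, 3.14].

### API

Orientations are given as a rotation vector (axis times angle).
In Python, from workcell import monitor, viewer, workorder gives the robot as it stands.
- The arm moves only by the tool jog_arm, never from a script. Its argument "commands" is a list of rows, each an object with "travel": the shift along the tool's x, y, z in mm, a list of three; "rot": the turn, a rotation vector about the tool's x, y, z in degrees, a list of three; "claw": the closure in counts, from 0 (fully open) to 255 (shut). A call has exactly 5 rows; each row shifts and turns the commanded pose from where the row before left it, along the tool's axes as they then stand; what a row does not reach is not made up. A row lasts 1/10 s, in which the tool goes at most 50 mm and 8.59 degrees, less where a joint would pass 70% of its speed; a pose out of reach is approached as far as the arm can. A call is refused whole if a number of a shift passes 50 or a number of a turn 8.59, either way. A call with a gripper value outside its range is refused whole. The fingers move at their own pace and stop on an object; "force" is the grip in N (left out, the last holds). Time passes only in rows, so rows that do not move let the fingers close, or fill a call up. It gives the time, the measured TCP pose, the force, the opening and the grip force at its end, in the units of the state.
- monitor.read_state(): the state, without advancing time (a new reading comes with each control period).
- viewer.read_camera(name): name is "scene" or "side" or "wrist"; returns a dict with "color" (420x560x3 uint8, blue, green, red), "camera_matrix" (3x3 intrinsics, pixels), "R" (3x3) and "t" (3): a world point X has camera coordinates R X + t. Camera axes: x right, y down, z forward; pixel columns grow to the right and rows downward; lengths in m; the calibration is good to about 2 mm. The wrist camera is an equidistant fisheye: a pixel r from the principal point sees the ray r / f radians off the axis. A picture is of the moment at which its call begins. There is no depth.
- workorder.finish_job(): hands the job in; it is judged then, once.
The state is a dict: "time": time; "q": joint angles; "joint_vel": joint speeds; "joint_torque": joint torques, N m; "tool_pos": TCP position; "tcp_rot": TCP orientation; "wrist_force": force on the tool from outside, world axes, zero at the start; "torque": the same for the moment, N m; "width": opening from 0.0 (shut) to 1.0 (fully open); "grip_force": force on a finger pad.
Only numpy, scipy, OpenCV 4.12 (cv2) and the standard library are available. Lean on these libraries where they do the work, as an engineer would, in place of code of your own. Each camera call takes 0.05 s, during which the arm holds its last target. There are 200 camera calls.

### The job

Take the handwheel valve on the bench by its crank handle and close it clockwise until you feel it come up against its stop, then back it off exactly two full turns anticlockwise. Finish while still gripping the crank handle at that setting, without letting go, and leave the other things on the bench where they are.

Things in the scene. Friction and masses are not known exactly. Their poses are not given: they have to be found in the camera images.
- wheel (a joint): Angle of the handwheel in rad: 0 = fully closed against its hard stop, growing as the wheel turns anticlockwise seen from above (opening), 6.283 per turn. It starts between about half a turn and one and a half turns open, and could open to 25 (four turns). The axis is vertical; the wheel neither rises nor sinks and has no spring: it stays where it is left. Turning it takes about 0.05 N m (1 to 2 N at the handle); at the stop the resistance rises abruptly.
- wheel_center (a point): Centre of the black handwheel, 128 mm over its rim, on its vertical axis at the mid-height of the rim (122 mm above the bench; rim bar 12 mm thick, three spokes, hub top 11 mm above this point). The steel valve body under it is fixed to the bench.
- handle_mid (a point): Point half-way up the crank handle: an upright plain steel cylinder 20 mm in diameter and 54 mm tall standing on the wheel, its axis 48 mm from the wheel's axis. It stands out in a different direction each time, also when the valve is closed. Its lower end is 27 mm below this point (wheel rim top 30 mm below), its free top 27 mm above. This point travels round the wheel's axis with the wheel.
- handle: The crank handle itself, origin at the centre of its lower end. It spins freely on its own upright pin, so a gripper can hold it from above and carry it round in a level circle without turning.
- tape_roll: Bystander: roll of paper tape lying flat, 100 mm across, 24 mm high; origin at the centre of its underside.
- screwdriver: Bystander: screwdriver lying on the bench; origin under its middle.
- jar: Bystander: small white jar, 56 mm across, 70 mm tall; origin at the centre of its underside.
Things that resemble listed ones, but are neither listed nor needed, are in the scene too. Of the things that look like the part that bears wheel, the larger one is meant.

How it is judged:
By the outcome, as a careful person would: the job done as asked, in the order asked, and still so for the second after the job is handed in, while the arm keeps its last pose, push and grip.
It also fails if it takes over 70 s, if anything falls off the work surface, if the arm or the gripper's body presses on something with over 40 N, if the wrist force passes 120 N, or if a joint passes its speed limit or range.

## Working session

There is one attempt and no reset: what is moved stays moved. The work goes in short steps, Python scripts to look and compute and a tool call to move; the robot and the scene stay as the last step left them, time stands still between calls to the robot, and variables do not carry over. Pictures are saved under pics/ and viewed, at most 10 in all, crops included, and the job is handed in when it is done.

Besides the shell and the picture viewer there is one more tool, called after "Request:" in YAML: its name, and indented under it one key for each argument. jog_arm: Moves the arm, as the interface text tells. Its arguments: {"type":"object","properties":{"commands":{"type":"array","items":{"type":"object","properties":{"travel":{"type":"array","items":{"type":"number"}},"rot":{"type":"array","items":{"type":"number"}},"claw":{"type":"number"}}}},"force":{"type":"number"}},"required":["commands"]}

```bash
mkdir -p pics
python3 - <<'E'
from workcell import monitor, viewer
import cv2
s=monitor.read_state(); print(s)
for n in("scene","side"):
    d=viewer.read_camera(n); cv2.imwrite(f"pics/{n}0.png",d["color"]); print(n,d["camera_matrix"],d["R"],d["t"])
E
```

```text
{'time': 0.0, 'q': array([ 1.25112571e+00,  2.64727513e-01,  1.60540093e+00,  3.58358039e-05,
        1.27367550e+00, -3.69023612e-02]), 'joint_vel': array([ 0.00089871,  0.00046074, -0.00061716,  0.00084832,  0.0002619 ,
        0.00126448]), 'joint_torque': array([-5.03924657e-04, -5.15113735e+01, -3.67311788e+01, -1.75900336e-04,
        1.31862643e-02,  1.85702334e-06]), 'tool_pos': array([0.18809578, 0.6474974 , 0.22996475]), 'tcp_rot': array([-0.44264912, -3.10981975,  0.00340843]), 'wrist_force': array([0.43495105, 0.30980062, 0.20799313]), 'torque': array([-0.02137262, -0.04345509,  0.01801311]), 'grip_force': 0.0, 'width': 1.0003667644338057}
scene [[472.97206142   0.         271.26542025]
 [  0.         472.97206142 211.96387572]
 [  0.           0.           1.        ]] [[ 0.80248298  0.59645453 -0.01621903]
 [ 0.32902627 -0.46502809 -0.82188235]
 [-0.49775776  0.65421011 -0.56942633]] [-0.40948575 -0.06574947  1.48937251]
side [[409.7755733    0.         275.01529374]
 [  0.         409.7755733  203.40762551]
 [  0.           0.           1.        ]] [[ 0.86418874 -0.50315197  0.00398989]
 [-0.37742182 -0.65344421 -0.65617333]
 [ 0.33276207  0.56555173 -0.75459966]] [-0.43751677  0.28064587  1.1149054 ]
```

View pics/scene0.png

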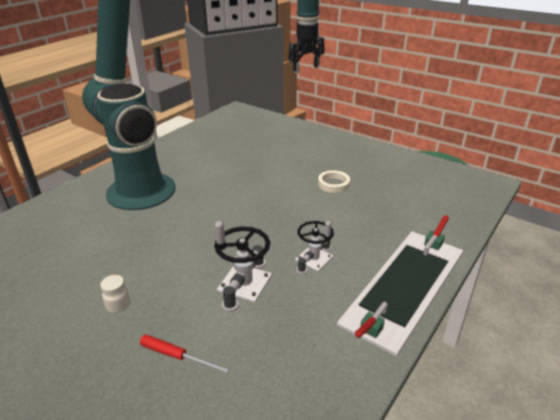

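View pics/side0.png

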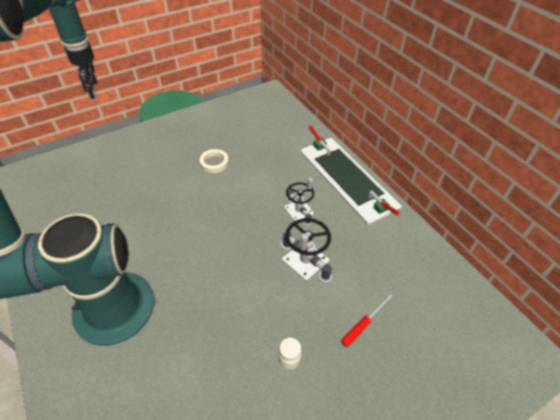

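The scene view shows two handwheels. One is at about (242,245), with its handle at (220,234). The other is at about (316,233), with its handle at (328,228). In the side view they are at (307,237) and (300,192). The first looks larger in both views. I'll measure the rim diameters and confirm in a crop.

```bash
cat > h.py <<'E'
import numpy as np, cv2
from workcell import monitor, viewer
def plane(d,uv,z):
    uv=np.atleast_2d(uv).astype(float); K=d["camera_matrix"]
    r=np.c_[uv,np.ones(len(uv))]@np.linalg.inv(K).T@d["R"]
    c=-d["R"].T@d["t"]; return c+r*((z-c[2])/r[:,2])[:,None]
def proj(d,X):
    p=d["R"]@np.asarray(X)+d["t"]; p=d["camera_matrix"]@p; return p[:2]/p[2]
E
python3 - <<'E'
from h import *
tiles=[]
for n,boxes in (("scene",((205,215,280,280),(290,215,340,250))),("side",((278,212,336,262),(280,176,320,208)))):
    d=viewer.read_camera(n); im=d["color"]
    for (a,b,c,e),z in zip(boxes,(.122,.1)):
        m=np.zeros(im.shape[:2],np.uint8); m[b:e,a:c]=(im[b:e,a:c].max(2)<50)*255
        cs,_=cv2.findContours(m,cv2.RETR_EXTERNAL,cv2.CHAIN_APPROX_NONE)
        k=max(cs,key=lambda k:cv2.boundingRect(k)[2]); h=cv2.convexHull(k)[:,0]
        w=plane(d,h,z)[:,:2]; (cx,cy),r=cv2.minEnclosingCircle(w.astype(np.float32))
        # kasa circle
        A=np.c_[2*w,np.ones(len(w))]; s=np.linalg.lstsq(A,(w**2).sum(1),rcond=None)[0]
        print(n,(cx,cy),r,"kasa",s[:2],np.sqrt(s[2]+s[:2]@s[:2]),cv2.boundingRect(k))
    a,b=(200,205) if n=="scene" else (260,165)
    tiles.append(cv2.resize(im[b:b+110,a:a+145],None,fx=2.7,fy=2.7,interpolation=cv2.INTER_CUBIC))
cv2.imwrite("pics/crop1.png",np.hstack(tiles))
E
```

```text
scene (0.5395601987838745, -0.1357422173023224) 0.07100191712379456 kasa [ 0.5357343  -0.13653388] 0.06420640043905841 (215, 227, 55, 37)
scene (0.6185986995697021, 0.02216455526649952) 0.04058211296796799 kasa [0.62513514 0.02355754] 0.04062399818828896 (298, 222, 22, 19)
side (0.5166181921958923, -0.12996108829975128) 0.055131591856479645 kasa [ 0.52212439 -0.13279094] 0.054508655510642504 (284, 221, 24, 33)
side (0.6059898734092712, 0.023120591416954994) 0.001630830462090671 kasa [ 0.40822081 -0.31941401] 0.395531153958661 (299, 194, 2, 1)
```

View pics/crop1.png

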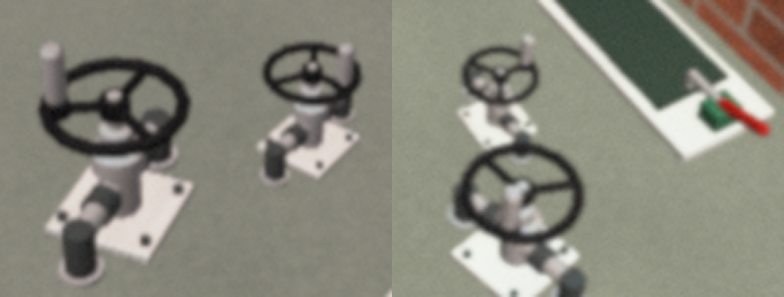

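The crop shows the larger wheel at left in the scene view, rim about 55 px wide, with an upright handle on its left (top at about (218.5,222.5)). In the side view it is the nearer wheel, centred at about (308,236). The farther wheel is about 80 mm across, so the larger, 128 mm wheel is the one meant.

Run:
```python
from h import *
d=viewer.read_camera("scene"); e=viewer.read_camera("side")
print("side ctr",plane(e,(308.1,236),.122))
print("handle top scene",plane(d,(218.8,223.5),.179),"bot",plane(d,(221,244),.125), "hub",plane(d,(242.5,243),.133))
C=np.array([.534,-.1345]); H=plane(d,(218.8,223.5),.179)[0][:2]; v=H-C; print(v,np.linalg.norm(v),np.degrees(np.arctan2(v[1],v[0])))
H=C+.048*v/np.linalg.norm(v); print(H,proj(e,[*H,.179]),proj(e,[*H,.125]),proj(d,[*H,.179]),proj(d,[*H,.125]))
im=e["color"]; g=cv2.resize(im[205:270,270:345],None,fx=8,fy=8,interpolation=cv2.INTER_CUBIC); cv2.imwrite("pics/c2.png",g)
```

```text
side ctr [[ 0.5311451  -0.13642795  0.122     ]]
handle top scene [[ 0.49241589 -0.16364586  0.179     ]] bot [[ 0.49571403 -0.1663492   0.125     ]] hub [[ 0.53958913 -0.14304075  0.133     ]]
[-0.04158411 -0.02914586] 0.05078109001473573 -144.97379054426753
[ 0.4946933  -0.16204965] [303.13342314 235.46930608] [302.00493505 247.55223418] [220.06547147 223.50421393] [221.93104179 242.86400989]
```

View pics/c2.png

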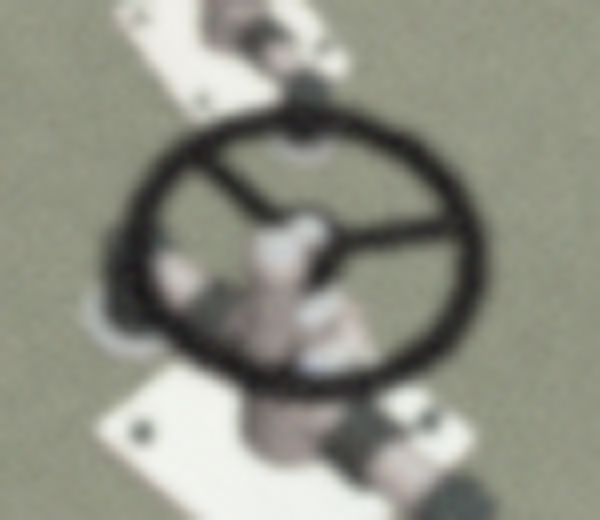

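```bash
cat >> h.py <<'E'
from scipy.spatial.transform import Rotation as Rn
def tool(s,X):  # tool-axes mm to get to X
    return 1000*(Rn.from_rotvec(s["tcp_rot"]).inv().apply(np.asarray(X)-s["tool_pos"]))
E
python3 - <<'E'
from h import *
d=viewer.read_camera("scene"); e=viewer.read_camera("side")
P=[np.asarray(c["camera_matrix"])@np.c_[c["R"],c["t"]] for c in (d,e)]
X=cv2.triangulatePoints(P[0],P[1],np.array([[218.8],[222.5]]),np.array([[304.8],[234.4]])); print("tri",(X[:3]/X[3]).T)
print(plane(d,(218.8,222.5),.185),plane(e,(304.8,234.4),.185))
s=monitor.read_state(); print(Rn.from_rotvec(s["tcp_rot"]).as_matrix().round(3))
a=np.array([.40,.25,.25]);b=np.array([.492,-.164,.25])
print(tool(s,a),tool(s,b)-tool(s,a))
E
```

```text
tri [[ 0.49656114 -0.16669061  0.18600525]]
[[ 0.49585015 -0.16676983  0.185     ]] [[ 0.49752201 -0.16490241  0.185     ]]
[[-0.96   0.279 -0.   ]
 [ 0.279  0.96  -0.   ]
 [ 0.    -0.    -1.   ]]
[-314.37237339 -323.21725506  -18.84087148] [-2.03869870e+02 -3.71883130e+02  1.17623765e-01]
```

Request:
jog_arm:
  commands:
    - {"travel":[-31.4,-32.3,-2],"claw":0}
    - {"travel":[-31.4,-32.3,-2]}
    - {"travel":[-31.4,-32.3,-2]}
    - {"travel":[-31.4,-32.3,-2]}
    - {"travel":[-31.4,-32.3,-2]}
  force: 40

```text
$.commands[0]: bad value
```

Request:
jog_arm:
  commands:
    - {"travel":[-31.4,-32.3,-2]}
    - {"travel":[-31.4,-32.3,-2]}
    - {"travel":[-31.4,-32.3,-2]}
    - {"travel":[-31.4,-32.3,-2]}
    - {"travel":[-31.4,-32.3,-2]}

```text
$.commands[0]: bad value
```

Request:
jog_arm:
  commands:
    - {"travel":[-20.8,-37.3,0]}
    - {"travel":[-20.8,-37.3,0]}
    - {"travel":[-20.8,-37.3,0]}
    - {"travel":[-20.8,-37.3,0]}
    - {"travel":[-20.8,-37.3,0]}

```text
$.commands[0]: bad value
```

Request:
jog_arm:
  commands:
    - {"travel":[-20.8,-37.3,0]}
    - {"travel":[-20.8,-37.3,0]}
    - {"travel":[-20.8,-37.3,0]}
    - {"travel":[-20.8,-37.3,0]}
    - {"travel":[0,0,0]}

```text
$.commands[0]: bad value
```

Request:
jog_arm:
  commands:
    - {"travel":[-31.4,-32.3,-2],"rot":[0,0,0],"claw":0}
    - {"travel":[-31.4,-32.3,-2],"rot":[0,0,0],"claw":0}
    - {"travel":[-31.4,-32.3,-2],"rot":[0,0,0],"claw":0}
    - {"travel":[-31.4,-32.3,-2],"rot":[0,0,0],"claw":0}
    - {"travel":[-31.4,-32.3,-2],"rot":[0,0,0],"claw":0}
  force: 40

```text
time: 0.9
tool_pos: [0.2946, 0.4478, 0.2415]
tcp_rot: [0.442, 3.11, 0.001]
wrist_force: [0.5, 1.4, 0.1]
width: 1.0
grip_force: 0.0
```

Request:
jog_arm:
  commands:
    - {"travel":[-31.4,-32.3,-2],"rot":[0,0,0],"claw":0}
    - {"travel":[-31.4,-32.3,-2],"rot":[0,0,0],"claw":0}
    - {"travel":[-31.4,-32.3,-2],"rot":[0,0,0],"claw":0}
    - {"travel":[-31.4,-32.3,-2],"rot":[0,0,0],"claw":0}
    - {"travel":[-31.4,-32.3,-2],"rot":[0,0,0],"claw":0}

```text
time: 1.4
tool_pos: [0.4003, 0.2488, 0.2518]
tcp_rot: [0.442, 3.109, 0.001]
wrist_force: [-0.1, 0.2, 1.1]
width: 1.001
grip_force: 0.0
```

Request:
jog_arm:
  commands:
    - {"travel":[-20.8,-37.3,0],"rot":[0,0,0],"claw":0}
    - {"travel":[-20.8,-37.3,0],"rot":[0,0,0],"claw":0}
    - {"travel":[-20.8,-37.3,0],"rot":[0,0,0],"claw":0}
    - {"travel":[-20.8,-37.3,0],"rot":[0,0,0],"claw":0}
    - {"travel":[-20.8,-37.3,0],"rot":[0,0,0],"claw":0}

```text
time: 1.9
tool_pos: [0.4477, 0.0406, 0.2517]
tcp_rot: [0.442, 3.109, 0.0]
wrist_force: [0.8, 0.3, -0.4]
width: 0.999
grip_force: 0.0
```

Request:
jog_arm:
  commands:
    - {"travel":[-20.8,-37.3,0],"rot":[0,0,0],"claw":0}
    - {"travel":[-20.8,-37.3,0],"rot":[0,0,0],"claw":0}
    - {"travel":[-20.8,-37.3,0],"rot":[0,0,0],"claw":0}
    - {"travel":[-20.8,-37.3,0],"rot":[0,0,0],"claw":0}
    - {"travel":[0,0,0],"rot":[0,0,0],"claw":0}

```text
time: 2.4
tool_pos: [0.4866, -0.1287, 0.2516]
tcp_rot: [0.45, 3.108, -0.003]
wrist_force: [0.9, 0.8, 0.4]
width: 1.0
grip_force: 0.0
```

Run:
```python
from h import *
d=viewer.read_camera("wrist"); cv2.imwrite("pics/w1.png",d["color"]); s=monitor.read_state()
print(s["tool_pos"],s["q"],tool(s,[.4962,-.166,.25]),Rn.from_rotvec(s["tcp_rot"]).as_matrix().round(3))
print(d["camera_matrix"],d["R"],d["t"])
```

```text
[ 0.48604823 -0.12646084  0.25136709] [-3.04000723e-01 -7.94446103e-02  1.94000181e+00 -2.05778002e-04
  1.28088442e+00 -1.58773887e+00] [-20.92890178 -35.04791887   1.37717969] [[-0.959  0.283  0.   ]
 [ 0.283  0.959 -0.   ]
 [-0.    -0.    -1.   ]]
[[325.1922621    0.         279.54309946]
 [  0.         325.1922621  204.22584742]
 [  0.           0.           1.        ]] [[ 0.28465773  0.95862825 -0.00136177]
 [ 0.90864945 -0.26936365  0.31906018]
 [ 0.30549329 -0.09206032 -0.94773348]] [-0.01447171 -0.52440832  0.23883961]
```

View pics/w1.png

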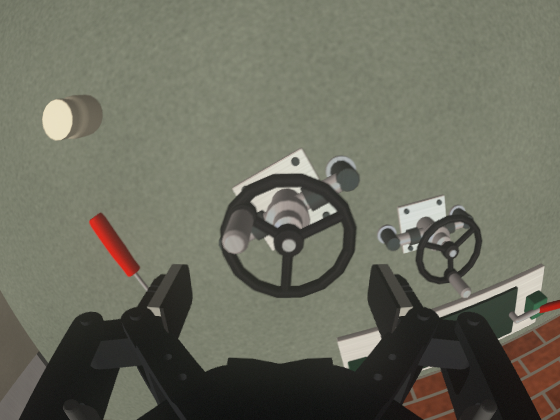

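The wrist view shows the larger wheel, with its hub top at (289,245) and handle top at about (235,242). The smaller wheel is at (450,250). Next I'll refine the position from this view.

```bash
cat >> h.py <<'E'
def fish(d,uv,z):
    K=d["camera_matrix"]; uv=np.atleast_2d(uv).astype(float)
    p=(uv-K[:2,2])/K[0,0]; r=np.linalg.norm(p,axis=1)[:,None]
    v=np.c_[np.sin(r)*p/r,np.cos(r)]@d["R"]; c=-d["R"].T@d["t"]
    return c+v*((z-c[2])/v[:,2])[:,None]
E
python3 - <<'E'
from h import *
d=viewer.read_camera("wrist"); im=d["color"]
m=np.zeros(im.shape[:2],np.uint8); m[165:305,205:365]=(im[165:305,205:365].max(2)<48)*255
cs,_=cv2.findContours(m,cv2.RETR_EXTERNAL,cv2.CHAIN_APPROX_NONE); k=max(cs,key=len); print(cv2.boundingRect(k))
w=fish(d,cv2.convexHull(k)[:,0],.122)[:,:2]
for _ in range(4):
    A=np.c_[2*w,np.ones(len(w))]; q=np.linalg.lstsq(A,(w**2).sum(1),rcond=None)[0]; r=np.sqrt(q[2]+q[:2]@q[:2]); e=np.linalg.norm(w-q[:2],axis=1)-r; w=w[abs(e)<max(.002,1.5*e.std())]
print("ctr",q[:2],r,len(w)); print("hub",fish(d,(289,245),.133)); print("htop",fish(d,(235,242),.185))
s=monitor.read_state(); print(s["tool_pos"])
E
```

```text
(285, 228, 59, 66)
ctr [ 0.53354395 -0.13510223] 0.05418223165662539 13
hub [[ 0.52986554 -0.1309512   0.133     ]]
htop [[ 0.49237456 -0.16167902  0.185     ]]
[ 0.48569409 -0.12500417  0.25119808]
```

Request:
jog_arm:
  commands:
    - {"travel":[-10,-17.5,0],"rot":[0,0,0],"claw":0}
    - {"travel":[-9.4,-17.5,0],"rot":[0,0,0],"claw":0}
    - {"travel":[0,0,18],"rot":[0,0,0],"claw":0}
    - {"travel":[0,0,20],"rot":[0,0,0],"claw":0}
    - {"travel":[0,0,20],"rot":[0,0,0],"claw":0}

```text
time: 3.0
tool_pos: [0.4948, -0.1617, 0.193]
tcp_rot: [0.44, 3.11, 0.001]
wrist_force: [-0.6, -0.7, 0.6]
width: 1.001
grip_force: 0.0
```

Request:
jog_arm:
  commands:
    - {"travel":[0,0,15],"rot":[0,0,0],"claw":0}
    - {"travel":[0,0,15],"rot":[0,0,0],"claw":0}
    - {"travel":[0,0,10],"rot":[0,0,0],"claw":0}
    - {"travel":[0,0,10],"rot":[0,0,0],"claw":0}
    - {"travel":[0,0,0],"rot":[0,0,0],"claw":60}

```text
time: 3.5
tool_pos: [0.4938, -0.1628, 0.1418]
tcp_rot: [-0.442, -3.108, -0.001]
wrist_force: [-0.2, -0.0, 0.5]
width: 0.861
grip_force: 0.0
```

Run:
```python
from h import *
d=viewer.read_camera("wrist"); cv2.imwrite("pics/w2.png",d["color"]); s=monitor.read_state(); print(s["tool_pos"],s["width"],s["wrist_force"],s["grip_force"])
```

```text
[ 0.49441426 -0.16305295  0.14276728] 0.7767406054494947 [ 0.11918418 -0.50230984  0.11253033] 0.0
```

View pics/w2.png

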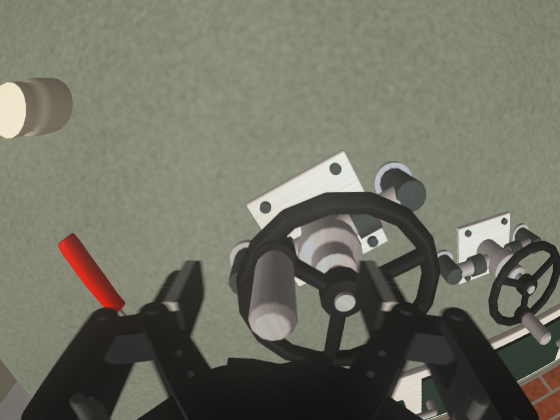

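The wrist view shows the handle between the open fingers, top at (274,320), and the hub at (345,302). I'll cast rays from these pixels to check the tool-x offset.

Run:
```python
from h import *
d=viewer.read_camera("wrist"); s=monitor.read_state()
H=fish(d,(274,320),.185)[0];C=fish(d,(345,302),.133)[0]; print(H,C,np.hypot(*(H-C)[:2]),tool(s,H),tool(s,C))
```

```text
[ 0.4924019  -0.16504294  0.185     ] [ 0.53192066 -0.13500713  0.133     ] 0.049637509188927544 [  1.92910689  -2.36605198 -41.52787421] [-27.62729032  37.50580825  10.47728384]
```

Request:
jog_arm:
  commands:
    - {"travel":[1.5,-2,0],"rot":[0,0,0],"claw":255}
    - {"travel":[0,0,0],"rot":[0,0,0],"claw":255}
    - {"travel":[0,0,0],"rot":[0,0,0],"claw":255}
    - {"travel":[0,0,0],"rot":[0,0,0],"claw":255}
    - {"travel":[0,0,0],"rot":[0,0,0],"claw":255}
  force: 50

```text
time: 4.1
tool_pos: [0.4929, -0.1652, 0.144]
tcp_rot: [0.443, 3.11, -0.001]
wrist_force: [-2.3, -2.1, 3.8]
width: 0.22
grip_force: 48.9
```

```bash
cat > arc.py <<'E'
# arc.py deg_per_row cx cy rows: tool-axes rows along the circle from the present position
from h import *; import sys
st,cx,cy,n=[float(a) for a in sys.argv[1:5]]; s=monitor.read_state(); C=np.array([cx,cy]); v=s["tool_pos"][:2]-C
R=Rn.from_rotvec(s["tcp_rot"]); print("pos",s["tool_pos"].round(4),"r",np.linalg.norm(v).round(4),"ang",np.degrees(np.arctan2(v[1],v[0])).round(1),"F",s["wrist_force"].round(1),"w",s["width"].round(3),"g",s["grip_force"].round(0))
a0=np.arctan2(v[1],v[0]); r=.048; p=[C+r*np.array([np.cos(a0+np.radians(st)*i),np.sin(a0+np.radians(st)*i)]) for i in range(int(n)+1)]
for i,q in enumerate(np.diff(p,axis=0)): print((1000*R.inv().apply([*q,0]))[:2].round(1).tolist(),end=" " if (i+1)%5 else "\n")
E
python3 arc.py -10 .532 -.135 10
```

```text
Traceback (most recent call last):
  File "arc.py", line 4, in <module>
    R=Rn.from_rotvec(s["tcp_rot"]); print("pos",s["tool_pos"].round(4),"r",np.linalg.norm(v).round(4),"ang",np.degrees(np.arctan2(v[1],v[0])).round(1),"F",s["wrist_force"].round(1),"w",s["width"].round(3),"g",s["grip_force"].round(0))
                                                                                                                                                                                         ^^^^^^^^^^^^^^^^
AttributeError: 'float' object has no attribute 'round'
```

```bash
sed -i 's/s\["width"\].round(3)/round(s["width"],3)/; s/s\["grip_force"\].round(0)/round(s["grip_force"])/' arc.py; python3 arc.py -10 .532 -.135 10
```

```text
pos [ 0.4929 -0.1652  0.144 ] r 0.0494 ang -142.3 F [-2.3 -2.1  3.8] w 0.22 g 49
[6.3, 5.5] [5.3, 6.5] [4.0, 7.3] [2.7, 7.9] [1.3, 8.3]
[-0.2, 8.4] [-1.6, 8.2] [-3.0, 7.8] [-4.3, 7.2] [-5.5, 6.3]
```

Request:
jog_arm:
  commands:
    - {"travel":[6.3,5.5,0],"rot":[0,0,0],"claw":255}
    - {"travel":[5.3,6.5,0],"rot":[0,0,0],"claw":255}
    - {"travel":[4.0,7.3,0],"rot":[0,0,0],"claw":255}
    - {"travel":[2.7,7.9,0],"rot":[0,0,0],"claw":255}
    - {"travel":[1.3,8.3,0],"rot":[0,0,0],"claw":255}

```text
time: 4.6
tool_pos: [0.4822, -0.1251, 0.144]
tcp_rot: [-0.442, -3.107, 0.001]
wrist_force: [-6.9, -0.1, 8.2]
width: 0.217
grip_force: 50.0
```

```bash
python3 arc.py -10 .532 -.135 10
```

```text
pos [ 0.4822 -0.1251  0.144 ] r 0.0508 ang 168.8 F [-6.9 -0.1  8.2] w 0.217 g 50
[-0.0, 8.4] [-1.5, 8.2] [-2.9, 7.9] [-4.2, 7.2] [-5.4, 6.4]
[-6.4, 5.4] [-7.2, 4.2] [-7.9, 2.9] [-8.2, 1.4] [-8.4, -0.0]
```

Request:
jog_arm:
  commands:
    - {"travel":[0.3,8.4,0],"rot":[0,0,0],"claw":255}
    - {"travel":[-1.2,8.2,0],"rot":[0,0,0],"claw":255}
    - {"travel":[-2.7,7.9,0],"rot":[0,0,0],"claw":255}
    - {"travel":[-4.1,7.2,0],"rot":[0,0,0],"claw":255}
    - {"travel":[-5.3,6.4,0],"rot":[0,0,0],"claw":255}

```text
time: 5.1
tool_pos: [0.507, -0.0914, 0.144]
tcp_rot: [0.442, 3.11, 0.001]
wrist_force: [-2.2, -0.1, 4.4]
width: 0.218
grip_force: 49.6
```

```bash
python3 arc.py -7 .5305 -.134 10
```

```text
pos [ 0.507  -0.0914  0.144 ] r 0.0486 ang 119.0 F [-2.2 -0.1  4.4] w 0.218 g 50
[-4.4, 3.9] [-4.8, 3.3] [-5.2, 2.7] [-5.5, 2.1] [-5.7, 1.4]
[-5.8, 0.7] [-5.9, -0.0] [-5.8, -0.7] [-5.7, -1.5] [-5.5, -2.1]
```

Request:
jog_arm:
  commands:
    - {"travel":[-4.4,3.9,0],"rot":[0,0,0],"claw":255}
    - {"travel":[-4.8,3.3,0],"rot":[0,0,0],"claw":255}
    - {"travel":[-5.2,2.7,0],"rot":[0,0,0],"claw":255}
    - {"travel":[-5.5,2.1,0],"rot":[0,0,0],"claw":255}
    - {"travel":[-5.7,1.4,0],"rot":[0,0,0],"claw":255}

```text
time: 5.6
tool_pos: [0.5358, -0.0864, 0.144]
tcp_rot: [0.442, 3.109, -0.0]
wrist_force: [-2.1, -1.7, 5.9]
width: 0.217
grip_force: 49.7
```

```bash
python3 arc.py -5 .5305 -.134 10
```

```text
pos [ 0.5358 -0.0864  0.144 ] r 0.0479 ang 83.6 F [-2.1 -1.7  5.9] w 0.217 g 50
[-4.2, 0.5] [-4.2, 0.2] [-4.2, -0.2] [-4.1, -0.6] [-4.1, -0.9]
[-4.0, -1.3] [-3.9, -1.6] [-3.7, -1.9] [-3.5, -2.3] [-3.3, -2.6]
```

Request:
jog_arm:
  commands:
    - {"travel":[-4.2,0.5,0],"rot":[0,0,0],"claw":255}
    - {"travel":[-4.2,0.2,0],"rot":[0,0,0],"claw":255}
    - {"travel":[-4.2,-0.2,0],"rot":[0,0,0],"claw":255}
    - {"travel":[-4.1,-0.6,0],"rot":[0,0,0],"claw":255}
    - {"travel":[-4.1,-0.9,0],"rot":[0,0,0],"claw":255}

```text
time: 6.1
tool_pos: [0.5553, -0.0936, 0.144]
tcp_rot: [0.443, 3.11, -0.001]
wrist_force: [-2.8, -2.2, 5.5]
width: 0.218
grip_force: 49.7
```

```bash
python3 arc.py -5 .5305 -.134 65
```

```text
pos [ 0.5553 -0.0936  0.144 ] r 0.0474 ang 58.5 F [-2.8 -2.2  5.5] w 0.218 g 50
[-4.0, -1.3] [-3.9, -1.6] [-3.7, -2.0] [-3.5, -2.3] [-3.3, -2.6]
[-3.1, -2.8] [-2.8, -3.1] [-2.5, -3.3] [-2.2, -3.5] [-1.9, -3.7]
[-1.6, -3.9] [-1.2, -4.0] [-0.9, -4.1] [-0.5, -4.2] [-0.2, -4.2]
[0.2, -4.2] [0.6, -4.1] [0.9, -4.1] [1.3, -4.0] [1.6, -3.9]
[2.0, -3.7] [2.3, -3.5] [2.6, -3.3] [2.8, -3.1] [3.1, -2.8]
[3.3, -2.5] [3.5, -2.2] [3.7, -1.9] [3.9, -1.6] [4.0, -1.2]
[4.1, -0.9] [4.2, -0.5] [4.2, -0.2] [4.2, 0.2] [4.1, 0.6]
[4.1, 0.9] [4.0, 1.3] [3.9, 1.6] [3.7, 2.0] [3.5, 2.3]
[3.3, 2.6] [3.1, 2.8] [2.8, 3.1] [2.5, 3.3] [2.2, 3.5]
[1.9, 3.7] [1.6, 3.9] [1.2, 4.0] [0.9, 4.1] [0.5, 4.2]
[0.2, 4.2] [-0.2, 4.2] [-0.6, 4.1] [-0.9, 4.1] [-1.3, 4.0]
[-1.6, 3.9] [-2.0, 3.7] [-2.3, 3.5] [-2.6, 3.3] [-2.8, 3.1]
[-3.1, 2.8] [-3.3, 2.5] [-3.5, 2.2] [-3.7, 1.9] [-3.9, 1.6]
```

Request:
jog_arm:
  commands:
    - {"travel":[-4.0,-1.3,0],"rot":[0,0,0],"claw":255}
    - {"travel":[-3.9,-1.6,0],"rot":[0,0,0],"claw":255}
    - {"travel":[-3.7,-2.0,0],"rot":[0,0,0],"claw":255}
    - {"travel":[-3.5,-2.3,0],"rot":[0,0,0],"claw":255}
    - {"travel":[-3.3,-2.6,0],"rot":[0,0,0],"claw":255}

```text
time: 6.6
tool_pos: [0.5698, -0.1081, 0.144]
tcp_rot: [-0.443, -3.11, 0.001]
wrist_force: [-3.3, -1.1, 6.7]
width: 0.217
grip_force: 49.8
```

Request:
jog_arm:
  commands:
    - {"travel":[-3.1,-2.8,0],"rot":[0,0,0],"claw":255}
    - {"travel":[-2.8,-3.1,0],"rot":[0,0,0],"claw":255}
    - {"travel":[-2.5,-3.3,0],"rot":[0,0,0],"claw":255}
    - {"travel":[-2.2,-3.5,0],"rot":[0,0,0],"claw":255}
    - {"travel":[-1.9,-3.7,0],"rot":[0,0,0],"claw":255}

```text
time: 7.1
tool_pos: [0.576, -0.123, 0.1439]
tcp_rot: [-0.445, -3.105, -0.013]
wrist_force: [-7.0, 21.4, 13.8]
width: 0.221
grip_force: 51.0
```

Force has jumped to 21 N and the tool is lagging, so this is probably the stop. I'll press a little further to confirm.

Request:
jog_arm:
  commands:
    - {"travel":[-0.3,-1.0,0],"rot":[0,0,0],"claw":255}
    - {"travel":[-0.3,-1.0,0],"rot":[0,0,0],"claw":255}
    - {"travel":[0,0,0],"rot":[0,0,0],"claw":255}
    - {"travel":[0,0,0],"rot":[0,0,0],"claw":255}
    - {"travel":[0,0,0],"rot":[0,0,0],"claw":255}

```text
time: 7.6
tool_pos: [0.576, -0.123, 0.1439]
tcp_rot: [-0.443, -3.105, -0.015]
wrist_force: [-6.0, 19.1, 11.4]
width: 0.216
grip_force: 50.8
```

```bash
python3 arc.py 5 .5305 -.134 1
python3 - <<'E'
from h import *
d=viewer.read_camera("wrist"); cv2.imwrite("pics/w3.png",d["color"])
E
```

```text
pos [ 0.576  -0.123   0.1439] r 0.0468 ang 13.7 F [-6.  19.1 11.4] w 0.216 g 51
[2.2, 3.5]
```

View pics/w3.png

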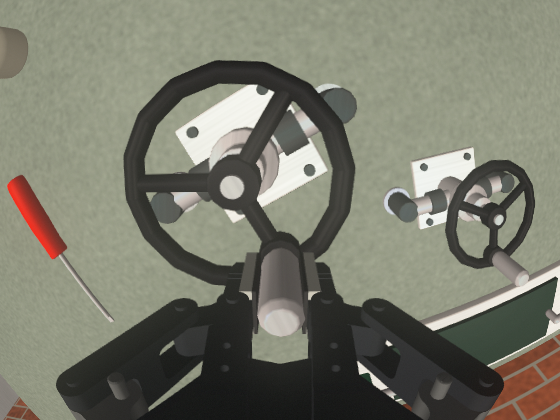

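The wrist view shows the handle top at (280,318), still firmly between the pads, with the hub at (232,187). The tool did not move under the extra push, so the wheel is against its stop. Next I'll unload, fit the centre from the tool positions, and plan the two turns back.

Request:
jog_arm:
  commands:
    - {"travel":[0.7,1.2,0],"rot":[0,0,0],"claw":255}
    - {"travel":[0.7,1.2,0],"rot":[0,0,0],"claw":255}
    - {"travel":[0.7,1.2,0],"rot":[0,0,0],"claw":255}
    - {"travel":[0,0,0],"rot":[0,0,0],"claw":255}
    - {"travel":[0,0,0],"rot":[0,0,0],"claw":255}

```text
time: 8.15
tool_pos: [0.5759, -0.1227, 0.144]
tcp_rot: [-0.443, -3.109, -0.006]
wrist_force: [-3.9, 7.3, 7.8]
width: 0.22
grip_force: 50.2
```

```bash
python3 - <<'E'
from h import *
from scipy.optimize import least_squares
P=np.array([(.4929,-.1652),(.4822,-.1251),(.507,-.0914),(.5358,-.0864),(.5553,-.0936),(.5698,-.1081),(.576,-.123)])
f=least_squares(lambda c:np.hypot(*(P-c[:2]).T)-c[2],[.53,-.134,.048]);print(f.x,(f.fun*1000).round(1))
f=least_squares(lambda c:np.hypot(*(P-c).T)-.048,[.53,-.134]);print(f.x,(f.fun*1000).round(1))
E
python3 arc.py 20 .53 -.1345 5
```

```text
[ 0.52931454 -0.13392094  0.04797896] [ 0. -0.  0. -0. -0.  0. -0.]
[ 0.52931955 -0.13394212] [-0.  -0.1  0.  -0.  -0.   0.  -0.1]
pos [ 0.5759 -0.1227  0.144 ] r 0.0474 ang 14.4 F [-3.9  7.3  7.8] w 0.22 g 50
[10.9, 12.7] [14.5, 8.2] [16.4, 2.7] [16.4, -3.1] [14.3, -8.5]
```

```bash
sed -i 's/^for i,q in enumerate(np.diff/p[0]=s["tool_pos"][:2]\nfor i,q in enumerate(np.diff/' arc.py; python3 arc.py 20 .5293 -.1339 20
```

```text
pos [ 0.5759 -0.1227  0.144 ] r 0.048 ang 13.5 F [-3.9  7.3  7.8] w 0.22 g 50
[10.6, 12.8] [14.4, 8.4] [16.4, 3.0] [16.4, -2.8] [14.5, -8.3]
[10.8, -12.7] [5.8, -15.6] [0.1, -16.7] [-5.6, -15.7] [-10.7, -12.8]
[-14.4, -8.4] [-16.4, -3.0] [-16.4, 2.8] [-14.5, 8.3] [-10.8, 12.7]
[-5.8, 15.6] [-0.1, 16.7] [5.6, 15.7] [10.7, 12.8] [14.4, 8.4]
```

Request:
jog_arm:
  commands:
    - {"travel":[11.3,13.8,0],"rot":[0,0,0],"claw":255}
    - {"travel":[14.4,8.4,0],"rot":[0,0,0],"claw":255}
    - {"travel":[16.4,3.0,0],"rot":[0,0,0],"claw":255}
    - {"travel":[16.4,-2.8,0],"rot":[0,0,0],"claw":255}
    - {"travel":[14.5,-8.3,0],"rot":[0,0,0],"claw":255}

```text
time: 8.65
tool_pos: [0.5102, -0.0897, 0.144]
tcp_rot: [0.44, 3.108, 0.001]
wrist_force: [4.3, -4.2, 3.4]
width: 0.221
grip_force: 50.0
```

```bash
python3 arc.py 20 .5293 -.1339 5
```

```text
pos [ 0.5102 -0.0897  0.144 ] r 0.0481 ang 113.4 F [ 4.3 -4.2  3.4] w 0.221 g 50
[10.7, -12.8] [5.8, -15.6] [0.1, -16.7] [-5.6, -15.7] [-10.6, -12.9]
```

Request:
jog_arm:
  commands:
    - {"travel":[10.8,-12.7,0],"rot":[0,0,0],"claw":255}
    - {"travel":[5.8,-15.6,0],"rot":[0,0,0],"claw":255}
    - {"travel":[0.1,-16.7,0],"rot":[0,0,0],"claw":255}
    - {"travel":[-5.6,-15.7,0],"rot":[0,0,0],"claw":255}
    - {"travel":[-10.7,-12.8,0],"rot":[0,0,0],"claw":255}

```text
time: 9.15
tool_pos: [0.4892, -0.1608, 0.144]
tcp_rot: [0.444, 3.108, 0.004]
wrist_force: [6.0, 7.4, 3.3]
width: 0.22
grip_force: 50.1
```

```bash
python3 arc.py 20 .5293 -.1339 5
```

```text
pos [ 0.4892 -0.1608  0.144 ] r 0.0483 ang -146.2 F [6.  7.4 3.3] w 0.22 g 50
[-14.6, -8.1] [-16.4, -2.9] [-16.4, 2.9] [-14.4, 8.3] [-10.7, 12.8]
```

Request:
jog_arm:
  commands:
    - {"travel":[-14.5,-8.3,0],"rot":[0,0,0],"claw":255}
    - {"travel":[-16.4,-3.0,0],"rot":[0,0,0],"claw":255}
    - {"travel":[-16.4,2.8,0],"rot":[0,0,0],"claw":255}
    - {"travel":[-14.5,8.3,0],"rot":[0,0,0],"claw":255}
    - {"travel":[-10.8,12.7,0],"rot":[0,0,0],"claw":255}

```text
time: 9.65
tool_pos: [0.5617, -0.1695, 0.1439]
tcp_rot: [-0.444, -3.108, -0.001]
wrist_force: [-6.3, 3.0, 12.2]
width: 0.216
grip_force: 51.0
```

```bash
python3 arc.py 20 .5293 -.1339 5
```

```text
pos [ 0.5617 -0.1695  0.1439] r 0.0481 ang -47.6 F [-6.3  3.  12.2] w 0.216 g 51
[-6.0, 15.6] [-0.4, 16.7] [5.3, 15.8] [10.4, 13.0] [14.2, 8.7]
```

Request:
jog_arm:
  commands:
    - {"travel":[-5.9,15.6,0],"rot":[0,0,0],"claw":255}
    - {"travel":[-0.1,16.7,0],"rot":[0,0,0],"claw":255}
    - {"travel":[5.5,15.7,0],"rot":[0,0,0],"claw":255}
    - {"travel":[10.6,12.9,0],"rot":[0,0,0],"claw":255}
    - {"travel":[14.3,8.5,0],"rot":[0,0,0],"claw":255}

```text
time: 10.15
tool_pos: [0.5588, -0.096, 0.144]
tcp_rot: [0.442, 3.108, -0.001]
wrist_force: [-1.1, -4.5, 7.1]
width: 0.22
grip_force: 50.5
```

```bash
python3 arc.py 20 .5293 -.1339 5
```

```text
pos [ 0.5588 -0.096   0.144 ] r 0.048 ang 52.1 F [-1.1 -4.5  7.1] w 0.22 g 51
[16.3, 3.4] [16.5, -2.4] [14.7, -7.9] [11.1, -12.4] [6.2, -15.5]
```

Request:
jog_arm:
  commands:
    - {"travel":[16.4,3.1,0],"rot":[0,0,0],"claw":255}
    - {"travel":[16.5,-2.6,0],"rot":[0,0,0],"claw":255}
    - {"travel":[14.6,-8.1,0],"rot":[0,0,0],"claw":255}
    - {"travel":[11.0,-12.5,0],"rot":[0,0,0],"claw":255}
    - {"travel":[6.0,-15.5,0],"rot":[0,0,0],"claw":255}

```text
time: 10.65
tool_pos: [0.4864, -0.1121, 0.1441]
tcp_rot: [0.441, 3.108, 0.001]
wrist_force: [7.3, -2.6, 0.6]
width: 0.215
grip_force: 49.9
```

```bash
python3 arc.py 20 .5293 -.1339 5
```

```text
pos [ 0.4864 -0.1121  0.1441] r 0.0482 ang 153.1 F [ 7.3 -2.6  0.6] w 0.215 g 50
[0.1, -16.7] [-5.5, -15.7] [-10.5, -12.9] [-14.3, -8.5] [-16.4, -3.1]
```

Turned 500° so far. The next call takes it to 600°.

Request:
jog_arm:
  commands:
    - {"travel":[0.1,-16.6,0],"rot":[0,0,0],"claw":255}
    - {"travel":[-5.5,-15.7,0],"rot":[0,0,0],"claw":255}
    - {"travel":[-10.6,-12.9,0],"rot":[0,0,0],"claw":255}
    - {"travel":[-14.3,-8.5,0],"rot":[0,0,0],"claw":255}
    - {"travel":[-16.4,-3.1,0],"rot":[0,0,0],"claw":255}

```text
time: 11.15
tool_pos: [0.5147, -0.1799, 0.1439]
tcp_rot: [-0.445, -3.109, -0.003]
wrist_force: [-0.5, 7.0, 9.6]
width: 0.221
grip_force: 50.8
```

```bash
python3 arc.py 20 .5293 -.1339 5; python3 arc.py 12 .5293 -.1339 10
```

```text
pos [ 0.5147 -0.1799  0.1439] r 0.0483 ang -107.6 F [-0.5  7.   9.6] w 0.221 g 51
[-16.5, 2.8] [-14.6, 8.0] [-11.0, 12.5] [-6.1, 15.5] [-0.4, 16.7]
pos [ 0.5147 -0.1799  0.1439] r 0.0483 ang -107.6 F [-0.5  7.   9.6] w 0.221 g 51
[-10.0, 1.1] [-9.6, 2.9] [-8.8, 4.8] [-7.6, 6.5] [-6.1, 8.0]
[-4.3, 9.1] [-2.3, 9.8] [-0.2, 10.0] [1.9, 9.9] [3.9, 9.3]
```

Request:
jog_arm:
  commands:
    - {"travel":[-16.5,2.7,0],"rot":[0,0,0],"claw":255}
    - {"travel":[-14.6,8.0,0],"rot":[0,0,0],"claw":255}
    - {"travel":[-11.0,12.5,0],"rot":[0,0,0],"claw":255}
    - {"travel":[-6.1,15.5,0],"rot":[0,0,0],"claw":255}
    - {"travel":[-0.4,16.7,0],"rot":[0,0,0],"claw":255}

```text
time: 11.65
tool_pos: [0.5769, -0.1407, 0.144]
tcp_rot: [-0.443, -3.108, 0.001]
wrist_force: [-6.6, -1.7, 11.4]
width: 0.219
grip_force: 51.0
```

```bash
python3 arc.py 5 .5293 -.1339 5
```

```text
pos [ 0.5769 -0.1407  0.144 ] r 0.0481 ang -8.1 F [-6.6 -1.7 11.4] w 0.219 g 51
[0.9, 4.1] [1.1, 4.0] [1.5, 3.9] [1.8, 3.8] [2.1, 3.6]
```

Still 21.5° to go, which is four rows at about 5.3° and one row at rest.

Request:
jog_arm:
  commands:
    - {"travel":[0.9,4.4,0],"rot":[0,0,0],"claw":255}
    - {"travel":[1.2,4.3,0],"rot":[0,0,0],"claw":255}
    - {"travel":[1.6,4.2,0],"rot":[0,0,0],"claw":255}
    - {"travel":[1.9,4.0,0],"rot":[0,0,0],"claw":255}
    - {"travel":[0,0,0],"rot":[0,0,0],"claw":255}

```text
time: 12.15
tool_pos: [0.5758, -0.1223, 0.144]
tcp_rot: [-0.442, -3.109, -0.0]
wrist_force: [-2.3, -0.0, 9.1]
width: 0.221
grip_force: 50.7
```

```bash
python3 arc.py 1 .5293 -.1339 1
python3 - <<'E'
from h import *
d=viewer.read_camera("wrist"); cv2.imwrite("pics/w4.png",d["color"])
a=cv2.imread("pics/w3.png"); b=d["color"]
# black rim/spokes overlap: best affine between the two wheels (hub, spokes only)
g=[cv2.cvtColor(x,cv2.COLOR_BGR2GRAY)[55:235,115:365] for x in (a,b)]
M=np.eye(2,3,dtype=np.float32); cc,M=cv2.findTransformECC(g[0],g[1],M,cv2.MOTION_EUCLIDEAN); print(cc,np.degrees(np.arctan2(M[1,0],M[0,0])),M[:,2])
print(monitor.read_state()["tcp_rot"])
cv2.imwrite("pics/cmp.png",np.hstack([a[40:300,110:390],b[40:300,110:390]]))
E
```

```text
pos [ 0.5758 -0.1223  0.144 ] r 0.0479 ang 14.0 F [-2.3 -0.   9.1] w 0.221 g 51
[0.4, 0.7] 0.9935736197956402 -0.0901617 [-0.43114164  0.29404125]
[-4.42410375e-01 -3.10915014e+00 -4.69127289e-04]
```

View pics/cmp.png

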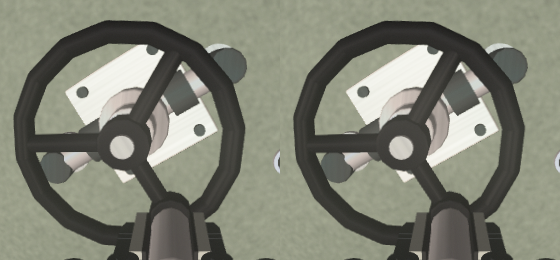

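The two wheel images, at the stop on the left and now on the right, match: same spoke directions, and about 0.1° of rotation between them. That makes exactly two turns. I'll let it settle briefly, then hand in.

Request:
jog_arm:
  commands:
    - {"travel":[-0.2,-0.3,0],"rot":[0,0,0],"claw":255}
    - {"travel":[0,0,0],"rot":[0,0,0],"claw":255}
    - {"travel":[0,0,0],"rot":[0,0,0],"claw":255}
    - {"travel":[0,0,0],"rot":[0,0,0],"claw":255}
    - {"travel":[0,0,0],"rot":[0,0,0],"claw":255}

```text
time: 12.7
tool_pos: [0.5759, -0.1228, 0.144]
tcp_rot: [-0.443, -3.109, -0.001]
wrist_force: [-1.9, 0.4, 8.4]
width: 0.221
grip_force: 50.7
```

```bash
python3 -c "
from workcell import workorder; print(workorder.finish_job())"
```

```text
the job is handed in; nothing more can be done
None
```

I closed the larger valve clockwise to its stop, backed it off two full turns anticlockwise (within about half a degree by tool position and wrist camera), and handed it in at 12.7 s still gripping the crank handle; no verdict came back.

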